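Put the graphite reamer back in its clip station

ROBOT

A 6-joint arm with a two-finger parallel gripper is mounted at the origin on the work surface. World frame = base frame: x ahead of the robot, y to its left, z up, the work surface at z = 0. Lengths are in mm, angles in rad, forces in N, time in s.
With the tool pointing down it reaches from about 350 to 775 mm from the base axis. Payload 7.3 kg.
Tool frame: the origin (TCP) lies on the front face of the gripper's body, between the roots of the fingers; the fingertips stand 66 mm ahead of it and the grasp point (between the pads) lies 47 mm ahead of it (bot.tip_extent is the distance from the TCP to the fingertips, in mm); z points along the fingers, y is the line along which they close (so a half turn about z gives the same grasp; the last joint's range is limited). The gripper opens to 92 mm and grips with 3 to 60 N. Pads are 19 mm wide; open, the fingers measure 130 mm over their backs; the gripper's body (75 mm by 190 mm) begins 47 mm behind the grasp point.
Start: joints at [1.147, 0.342, 1.524, -0, 1.275, -0.146], TCP at [143.958, 504.891, 292.241] pointing down, gripper open.
Joint ranges: [-2.53, 2.53], [-0.77, 2.02], [0.04, 2.7], [-1, 4.14], [0.28, 2.66], [-3.11, 3.11]. Speed limits (rad/s): [2.57, 2.57, 3.14, 3.14, 3.14, 3.14].

INTERFACE

Orientations are given as [roll, pitch, yaw] about the fixed x, y, z axes, in that order (R = Rz(yaw) Ry(pitch) Rx(roll)).
In Python, from plant import readout, viewer, order, bot gives the robot as it stands.
- The arm moves only by the shell command python3 -m creep 'ROWS'. ROWS is text: rows parted by semicolons, each of 7 numbers parted by spaces: the shift along the world's x, y, z in m, then the turn, a rotation vector about the world's x, y, z in rad, then the opening in per cent of the stroke, from 0 (shut) to 100 (fully open). A call has 1 to 8 rows; each row shifts and turns the commanded pose from where the row before left it; what a row does not reach is not made up. A row lasts 1/12 s, in which the tool goes at most 41.7 mm and 7.16 degrees, less where a joint would pass 70% of its speed; a pose out of reach is approached as far as the arm can. A call is refused whole if a number of a shift passes 0.0417 or a number of a turn 0.125, either way. A call with a gripper value outside its range is refused whole. The fingers move at their own pace and stop on an object; the grip force is fixed at half the most. Time passes only in rows, so rows that do not move let the fingers close. It gives the time, the measured TCP pose, the force, the opening and the grip force at its end, in the units of the state.
- readout.get_obs(): the state, without advancing time (a new reading comes with each control period).
- viewer.capture(name): name is "side" or "top" or "wrist"; returns the picture (420x560x3 uint8, red, green, blue); there is no depth.
- viewer.camera_info(name): a dict with "fx", "fy", "cx", "cy" (pixels), "origin" and "rotation" of the camera in the world. Camera axes: x right, y up, looking along -z (the intrinsics and any distortion apply to the point x, -y, -z); pixel columns grow to the right and rows downward; lengths in mm; the calibration is good to about 2 mm. A picture is of the moment at which its call begins: read the wrist's pose just before it. camera_info takes no time and is no camera call; for the wrist camera it gives the pose at the moment of the call.
- order.close_job(): hands the job in; it is judged then, once.
The state is a dict: "time": time; "joint_positions": joint angles; "dq": joint speeds; "tau": joint torques, N m; "tool_pos": TCP position; "tcp_rot": TCP orientation; "contact_force": force on the tool from outside, world axes, zero at the start; "moment": the same for the moment, N m; "grip_width": finger opening in mm; "finger_force": force on a finger pad.
Only numpy, scipy, OpenCV 4.12 (cv2) and the standard library are available. Lean on these libraries where they do the work, as an engineer would, in place of code of your own. Each camera call takes 0.05 s, during which the arm holds its last target. There are 200 camera calls.

TASK

Take the reamer out of the cooling pot by its wooden handle and put it away in the empty station of the tool rack: its graphite head stands fully down in the socket cup and its steel shank is pressed fully home into the spring clip, so that it stands upright on its own when you let go. The clip sits over the cup and is too narrow for the head, so go in at a tilt and then straighten. Graphite is brittle: never grip or touch the head with the fingers, don't drop or bang it, and leave the other tools on the bench where they are.

Things in the scene. Friction and masses are not known exactly. Their poses are not given: they have to be found in the camera images.
- reamer_mid (a point): The reamer, a hand tool 250 mm long, about 0.2 kg, with a dark graphite head, a steel shank and a brown wooden handle. This point is on its axis half-way along, 125 mm from the tip. Its z axis runs along the tool from the tip to the end of the handle. At the start it stands head down in the cooling pot, leaning about 20 degrees against the rim, handle up.
- reamer_tip (a point): Centre of the reamer's blunt graphite tip (lower end of the tool); axes as reamer_mid.
- reamer_neck (a point): Point on the axis of the reamer's steel shank, 114 mm from the tip, where the clip holds it when the tool is home; axes as reamer_mid. The shank is 12 mm in diameter and runs from 70 to 138 mm from the tip; a ferrule 19 mm in diameter follows to 150 mm.
- reamer_head: The reamer's dark graphite head, fixed to the shank, brittle. Origin at the blunt tip, z along the tool towards the handle. A cone, 10 mm across at the tip and 26 mm across 45 mm up, then a cylinder 26 mm across to 70 mm from the tip.
- pot: The cooling pot, a heavy dark steel cup that does not move: 115 mm high, 51 mm inside and 58 mm outside diameter, floor 5 mm thick, on a foot disc 90 mm across and 4 mm thick. Origin at the centre of its underside. The shoulder of the reamer's head catches under the rim if the tool is drawn out along its lean: stand it up in the pot first.
- rack: The tool rack, fixed: a flat steel bar 85 x 270 x 8 mm on the bench with three stations in a row along its y axis, 80 mm apart. Two hold other tools (handles up, to about 275 mm above the bench), the third is empty; any of the three may be the empty one. Origin at the centre of its underside.
- station: The empty station, fixed on the rack. Origin on its cup's axis, 8 mm above the bench; z up, x towards the back post. Socket cup 44 mm outside; bore 34 mm in diameter, 50 mm deep, mouth 58 mm above the origin. A flat post, 26 to 32 mm from the axis on the +x side, 22 mm wide and 134 mm high, carries the spring clip straight above the cup, open towards -x.
- socket_floor (a point): Centre of the floor of the empty station's bore; axes as the station.
- socket_mouth (a point): Centre of the mouth of the empty station's bore, 50 mm above its floor; axes as the station. Let go of with its tip on the floor, the reamer leans about 16 degrees in the bore, handle towards -x, its shank outside the clip.
- clip (a point): Centre of the empty station's spring clip, on the bore's axis, 114 mm above the bore floor; axes as the station. Two jaws 16 mm high reach 13 mm from here towards -x; the lips stand 8 mm apart and spread to let the 12 mm shank in when it is pressed towards +x with 10 to 20 N at the clip (about half that on the handle). A stop behind the shank ends the travel.
- clip_left (a joint): Opening of the clip's +y jaw, rad: 0 closed, about 0.12 while the shank passes its lip, 0.25 at most (too little for the reamer's head).
- clip_right (a joint): Opening of the clip's -y jaw, rad: 0 closed, about 0.12 while the shank passes its lip, 0.25 at most (too little for the reamer's head).
- tweezers: Bystander: steel tweezers 240 mm long, lying on the bench.
- jacks: Bystander: steel jacks 300 mm long, lying on the bench.
- shears: Bystander: dark steel shears about 190 mm long, lying on the bench.
- block: Bystander: charred wooden block, a cup 72 mm across and 36 mm high with a handle, lying on the bench.
- paddle: Bystander: charred wooden paddle 290 mm long, 85 mm wide, 20 mm thick, lying on the bench.
- file: Bystander: flat file with a black handle, about 310 mm long, lying on the bench.
- ladle: Bystander: small dark steel bowl 80 mm across, 26 mm high, on the bench.
- reamer_grip (a point): A good place to take the reamer's wooden handle, on its axis, 222 mm from the tip and 28 mm below the handle's end; axes as reamer_mid. The handle is 27 mm in diameter and runs from 150 to 250 mm from the tip.
There are look-alikes about, which are no part of the job. Leave any blue or red look-alike of the part that bears reamer_mid alone.

How it is judged:
By the outcome, as a careful person would: the job done as asked, in the order asked, and still so for the second after the job is handed in, with the robot touching nothing.
It also fails if it takes over 54 s, if anything falls off the work surface, if the arm or the gripper's body presses on something with over 40 N, if the wrist force passes 120 N, or if a joint passes its speed limit or range.

## Working session

There is one attempt and no reset: what is moved stays moved. The work goes in short steps, Python scripts to look and compute and a shell command to move; the robot and the scene stay as the last step left them, time stands still between calls to the robot, and variables do not carry over. Pictures are saved under pics/ and viewed, at most 10 in all, crops included, and the job is handed in when it is done.

```bash
mkdir -p pics; python3 - <<'E'
from plant import readout, viewer
import cv2
o=readout.get_obs(); print(o)
for n in("side","top"):
    cv2.imwrite(f"pics/{n}0.png",viewer.capture(n)[...,::-1]); print(n,viewer.camera_info(n))
E
```

```text
{'time': 0.0, 'joint_positions': array([ 1.14697030e+00,  3.42741334e-01,  1.52497964e+00, -6.57665474e-06,
        1.27538302e+00, -1.46023424e-01]), 'dq': array([ 0.00053465, -0.00062315,  0.00065832,  0.00052497,  0.00046005,
       -0.00046669]), 'tau': array([ 3.57842982e-04, -4.31224680e+01, -2.44219244e+01,  7.18487240e-02,
        5.56861516e-02, -1.43246111e-04]), 'tool_pos': array([143.85017434, 504.6092309 , 291.54826363]), 'tcp_rot': array([-3.14009648e+00, -2.13686317e-04,  2.86379181e+00]), 'contact_force': array([ 0.32016544, -0.80914547,  0.758481  ]), 'moment': array([-0.02740484,  0.01948138,  0.01786681]), 'finger_force': 0.0, 'grip_width': 91.55027474657955}
side {'fx': 400.6332667310806, 'fy': 400.6332667310806, 'cx': 276.84208411260744, 'cy': 207.72780479985022, 'origin': array([ 201.18966928, -602.90621605,  954.78150317]), 'rotation': array([ 0.69526045,  0.01270479, -0.50118272])}
top {'fx': 408.3196364164544, 'fy': 408.3196364164544, 'cx': 278.16697321286216, 'cy': 210.60327292376297, 'origin': array([ 417.49209147,   17.05563421, 1268.10460707]), 'rotation': array([ 0.08581362,  0.00396712, -1.59858863])}
```

View pics/side0.png

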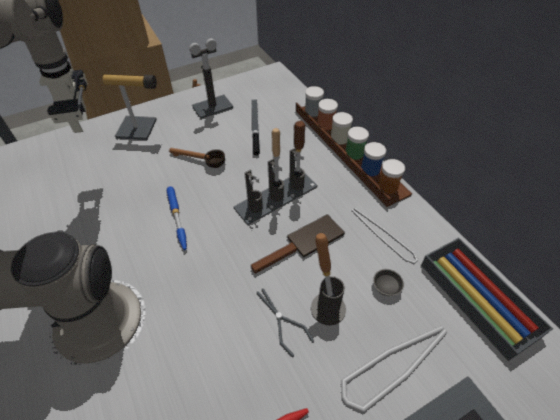

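View pics/top0.png

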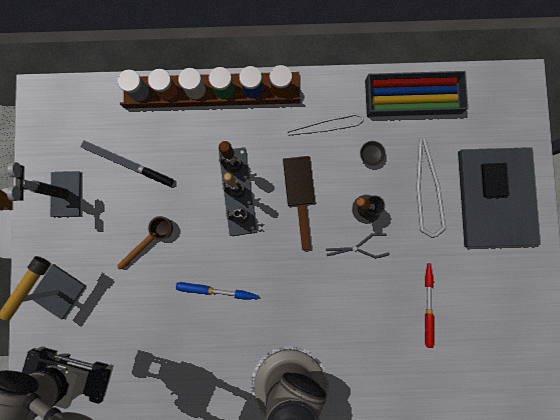

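```bash
cat > h.py <<'E'
import numpy as np, cv2
from plant import readout, viewer
from scipy.spatial.transform import Rotation as R
def cam(n):
    c=viewer.camera_info(n); return c,R.from_euler('xyz',c['rotation'])
def ray(n,u,v):
    c,r=cam(n); d=r.apply([(u-c['cx'])/c['fx'],-(v-c['cy'])/c['fy'],-1]); return c['origin'],d/np.linalg.norm(d)
def proj(n,P):
    c,r=cam(n); p=r.inv().apply(np.atleast_2d(P)-c['origin'])
    return np.c_[c['cx']+c['fx']*p[:,0]/-p[:,2], c['cy']+c['fy']*p[:,1]/p[:,2]]
def onz(n,u,v,z):
    o,d=ray(n,u,v); return o+d*(z-o[2])/d[2]
def tri(a,b):
    A=[];B=[]
    for n,u,v in(a,b):
        o,d=ray(n,u,v);M=np.eye(3)-np.outer(d,d);A.append(M);B.append(M@o)
    return np.linalg.lstsq(np.vstack(A),np.hstack(B),rcond=None)[:2]
E
python3 - <<'E'
import cv2,numpy as np
s=cv2.imread('pics/side0.png');t=cv2.imread('pics/top0.png')
f=lambda i,x,y,w,h,k:cv2.resize(i[y:y+h,x:x+w],None,fx=k,fy=k,interpolation=cv2.INTER_CUBIC)
# side pot (295,225,70x100), side rack (230,115,100,110), top pot(335,180,70,50), top rack(210,135,75,105)
c=np.zeros((600,800,3),np.uint8)
def put(im,x,y):c[y:y+im.shape[0],x:x+im.shape[1]]=im
put(f(s,295,225,66,100,5)[:500,:330],0,0)
put(f(s,230,140,94,80,5),330,0)
put(f(t,345,185,50,40,4),330,400)
put(f(t,212,135,60,50,4),540,400)
cv2.imwrite('pics/c1.png',c)
cv2.imwrite('pics/c2.png',np.hstack([f(t,210,135,60,105,5),f(t,345,185,45,42,5).repeat(1,0) if 0 else cv2.copyMakeBorder(f(t,345,185,45,42,10)[:420,:450],0,105,0,0,cv2.BORDER_CONSTANT)]))
E
```

```text
(no output)
```

View pics/c1.png

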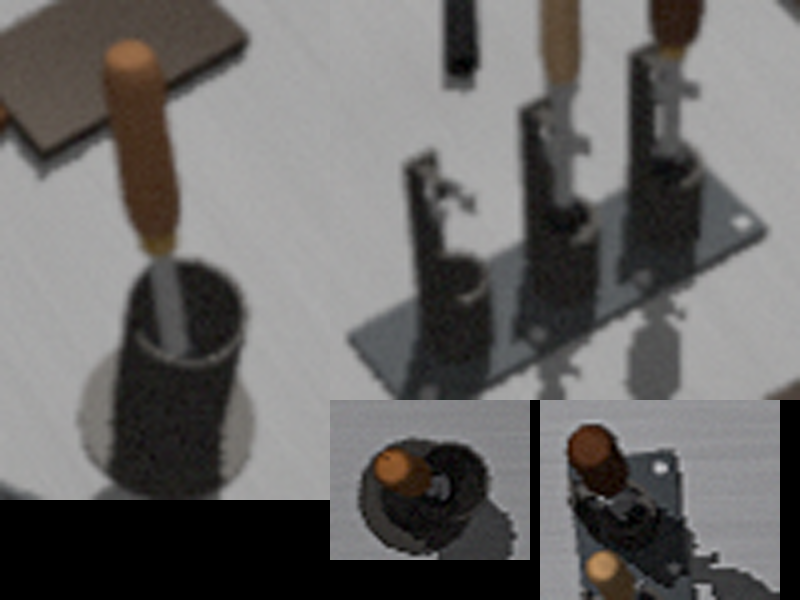

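View pics/c2.png

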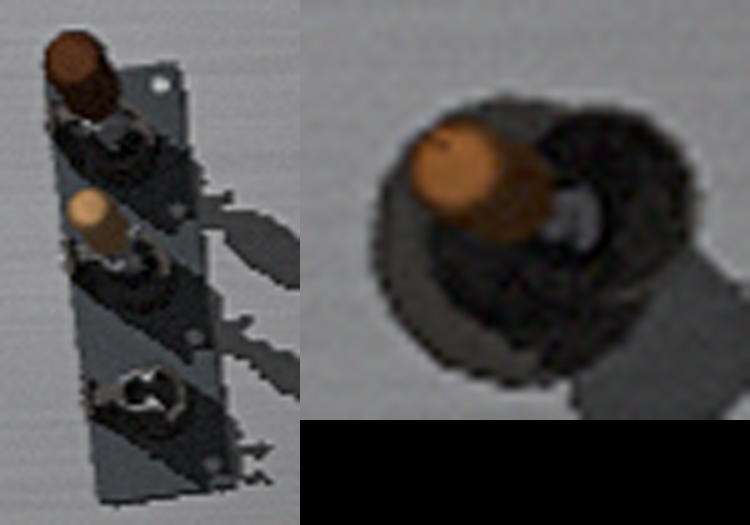

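```bash
python3 - <<'E'
from h import *
np.set_printoptions(precision=1,suppress=True)
print('end',tri(('top',360.5,201.5),('side',321.2,236)))
print('foot',onz('top',367,209,4),'rim',onz('top',374.2,205.5,115), 'side rim',onz('side',295+187/5,225+310/5,115))
C=[onz('top',u,v,8) for u,v in((219,150),(245.6,148),(230,235.6),(258,232.4))]
print(np.array(C),np.mean(C,0),np.linalg.norm(C[0]-C[1]),np.linalg.norm(C[0]-C[2]),np.linalg.norm(C[1]-C[3]))
print('mouth',onz('top',239.6,215.4,66),'side mouth', onz('side',230+(463-330)/5,140+275/5,66))
# rack model fit on corners
from scipy.optimize import least_squares
px=np.array([(219,150),(245.6,148),(230,235.6),(258,232.4)])
spx=np.array([(230+17/5,140+340/5),(230+437/5,140+230/5),(230+375/5,140+165/5)]) # side corners: near-left, right-front, right-back
def model(p,L):
    a=p[2];Q=np.array(L,float);return np.c_[p[0]+np.cos(a)*Q[:,0]-np.sin(a)*Q[:,1],p[1]+np.sin(a)*Q[:,0]+np.cos(a)*Q[:,1],Q[:,2]]
# rack x ~ world +y (yaw~90deg): rack y ~ -world x
# TL: +y world,+x world -> (+42.5,-135) 
L=[(42.5,-135,8),(-42.5,-135,8),(42.5,135,8),(-42.5,135,8)]
f=lambda p:(proj('top',model(p,L))-px).ravel()
r=least_squares(f,[*np.mean(C,0)[:2],1.5]);print(r.x,r.fun)
for y in(80,):
    m=model(r.x,[(0,y,66),(0,y,130),(29,y,142)]);print(m,proj('top',m),proj('side',m))
E
```

```text
end (array([ 525.3, -191.6,  237. ]), array([6.9]))
foot [ 523.6 -256.9    4. ] rim [ 523.6 -253.7  115. ] side rim [ 525.8 -258.7  115. ]
[[722.1 199.4   8. ]
 [726.1 115.8   8. ]
 [452.9 169.6   8. ]
 [460.3  83.1   8. ]] [590.3 142.    8. ] 83.72946506254914 270.89027094633406 267.79008041821294
mouth [510.  133.2  66. ] side mouth [518.8 125.5  66. ]
[590.3 142.    1.7] [ 0.1  0.7  0.3 -1.   0.2  0.5 -0.5 -0.2]
[[510.9 133.   66. ]
 [510.9 133.  130. ]
 [507.6 161.8 142. ]] [[239.7 215.1]
 [237.4 213.4]
 [226.6 214.5]] [[253.1 194.3]
 [251.8 179.4]
 [246.  170.5]]
```

The candidates for the reamer are:
- the brown handle in the pot (top 361,201; side 321,236)
- the blue tool (top 215,290)
- the red tool (top 430,305)
- the rack tools (top 225,147 and 228,176)

The pot one fits the description, and the close crop confirms it: wooden handle, ferrule and shank going into the pot. The empty station is at top (240,215), near (511,133), and its clip opens towards world -y.

```bash
python3 -m creep '0 0 0.04 0 0 0.093 100;0 0 0.04 0 0 0.093 100;0 0 0.04 0 0 0.093 100;0.02 -0.034 0 0 0 0 100;0.02 -0.034 0 0 0 0 100;0.02 -0.034 0 0 0 0 100;0.02 -0.034 0 0 0 0 100;0.02 -0.034 0 0 0 0 100'
python3 -m creep '0.02 -0.034 0 0 0 0 100;0.02 -0.034 0 0 0 0 100;0.02 -0.034 0 0 0 0 100;0.02 -0.034 0 0 0 0 100;0.02 -0.034 0 0 0 0 100;0.02 -0.034 0 0 0 0 100;0.02 -0.034 0 0 0 0 100;0.02 -0.034 0 0 0 0 100'
python3 -m creep '0.02 -0.034 0 0 0 0 100;0.02 -0.034 0 0 0 0 100;0.02 -0.034 0 -0.116 0 0 100;0.02 -0.034 0 -0.116 0 0 100;0.02 -0.034 0 -0.116 0 0 100;0 0 0 0 0 0 100;0 0 0 0 0 0 100'
python3 - <<'E'
from h import *
o=readout.get_obs(); print(o['tool_pos'],o['tcp_rot'],R.from_euler('xyz',o['tcp_rot']).as_matrix())
cv2.imwrite('pics/w1.png',viewer.capture('wrist')[...,::-1]); print(viewer.camera_info('wrist'))
u=np.array([0,np.sin(.349),np.cos(.349)]);E=np.array([525.3,-191.6,237])
print(proj('wrist',[E,E-100*u,E-112*u]),proj('wrist',[[523.6,-256,115]]))
E
```

```text
time: 0.77
tool_pos: [244.2, 333.2, 412.0]
tcp_rot: [-3.141, -0.0, -3.14]
contact_force: [1.5, 0.1, 1.1]
grip_width: 92.0
finger_force: 0.0
time: 1.43
tool_pos: [404.3, 60.9, 412.2]
tcp_rot: [3.141, -0.0, -3.141]
contact_force: [0.8, 0.0, 0.2]
grip_width: 92.1
finger_force: 0.0
time: 2.02
tool_pos: [504.3, -107.4, 410.7]
tcp_rot: [-2.795, -0.003, -3.141]
contact_force: [-0.5, 0.6, 0.9]
grip_width: 92.0
finger_force: 0.0
[ 504.26202688 -107.41974018  410.70368947] [-2.79493047 -0.00339691 -3.14134604] [[-9.99994200e-01 -1.38607707e-03 -3.11103990e-03]
 [-2.46612403e-04  9.40511696e-01 -3.39761224e-01]
 [ 3.39690466e-03 -3.39758486e-01 -9.40506583e-01]]
{'fx': 363.3976727186904, 'fy': 363.3976727186904, 'cx': 271.3881005693655, 'cy': 210.71979366676376, 'origin': array([421.58936574, -75.76374126, 499.87236766]), 'rotation': array([-0.30204602,  0.34615236,  1.57375264])}
[[247.43761862 226.72217931]
 [252.89515895 195.78313353]
 [253.37987741 193.0352424 ]] [[238.54860283 186.42498925]]
```

View pics/w1.png

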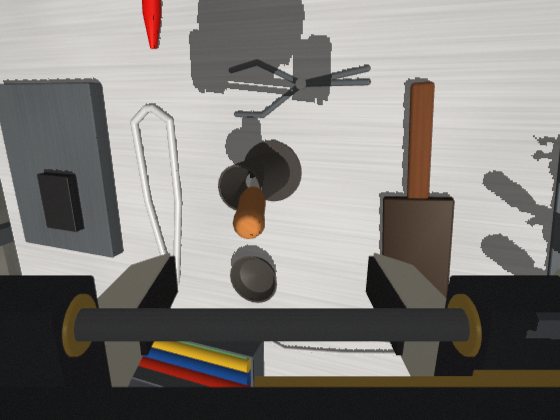

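The wrist view shows the handle's end cap at (249,227), against a predicted (247,227). The pot rim at (240,186) also matches, so I'm going in along the handle's axis.

```bash
python3 -m creep '0.0105 -0.022 -0.031 0 0 0 100;0.0105 -0.022 -0.031 0 0 0 100;0 -0.0085 -0.0235 0 0 0 100;0 -0.0085 -0.0235 0 0 0 100;0 -0.0085 -0.0235 0 0 0 100;0 -0.0085 -0.0235 0 0 0 100;0 0 0 0 0 0 100;0 0 0 0 0 0 100'
python3 - <<'E'
from h import *
o=readout.get_obs(); print(o['tool_pos'],o['tcp_rot'])
cv2.imwrite('pics/w2.png',np.vstack([viewer.capture('wrist')[...,::-1][150:],viewer.capture('side')[150:350,:,::-1]]))
E
```

```text
time: 2.73
tool_pos: [524.3, -184.6, 256.2]
tcp_rot: [-2.795, -0.002, -3.141]
contact_force: [0.5, 0.6, 1.3]
grip_width: 91.7
finger_force: 0.0
[ 524.30966958 -184.5525122   256.17023602] [-2.79511092e+00 -2.04438231e-03 -3.14108660e+00]
```

View pics/w2.png

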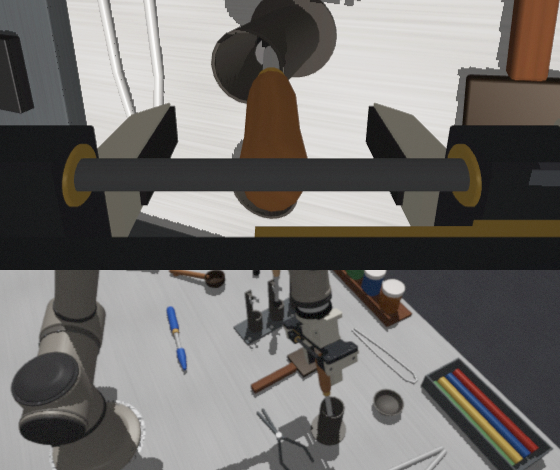

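The handle lies between the fingers, at column 273 with the jaws centred near 271. Closing now.

```bash
python3 -m creep '0 0 0 0 0 0 0;0 0 0 0 0 0 0;0 0 0 0 0 0 0;0 0 0 0 0 0 0;0 0 0 0 0 0 0;0 0 0 0 0 0 0;0 0 0 0 0 0 0;0 0 0 0 0 0 0'
python3 -m creep '0 0 0 0 0 0 0;0 0 0 0 0 0 0;0 0 0 0 0 0 0;0 0 0 0 0 0 0'
```

```text
time: 3.5
tool_pos: [524.9, -185.1, 256.2]
tcp_rot: [-2.794, -0.001, -3.141]
contact_force: [0.2, 0.6, 0.0]
grip_width: 43.4
finger_force: 0.0
time: 3.83
tool_pos: [525.0, -185.1, 256.2]
tcp_rot: [-2.794, -0.001, -3.14]
contact_force: [0.0, 0.7, -0.6]
grip_width: 26.7
finger_force: 30.0
```

```bash
python3 -m creep '0 0 0.006 0 0 0 0;0 -0.0086 0.0052 0.0434 0 0 0;0 -0.0086 0.0052 0.0434 0 0 0;0 -0.0088 0.004 0.0434 0 0 0;0 -0.0088 0.004 0.0434 0 0 0;0 -0.009 0.003 0.0434 0 0 0;0 -0.009 0.003 0.0434 0 0 0'
python3 -m creep '0 -0.0091 0.0023 0.0434 0 0 0;-0.001 -0.0091 0.0023 0.0434 0 0 0;0 0 0 0 0 0 0;0 0 0 0 0 0 0;0 0 0 0 0 0 0'
python3 - <<'E'
from h import *
o=readout.get_obs(); print(o['tool_pos'],o['tcp_rot'])
cv2.imwrite('pics/w3.png',np.hstack([cv2.resize(viewer.capture(n)[y:y+150,x:x+130,::-1],None,fx=3,fy=3) for n,x,y in(('side',270,200),('top',310,140))]))
E
```

```text
time: 4.42
tool_pos: [524.9, -238.2, 287.1]
tcp_rot: [-3.057, 0.0, -3.14]
contact_force: [-0.6, -0.7, -2.6]
grip_width: 26.5
finger_force: 30.0
time: 4.83
tool_pos: [523.8, -255.6, 290.9]
tcp_rot: [-3.14, -0.001, -3.14]
contact_force: [-0.3, 0.4, -2.6]
grip_width: 26.6
finger_force: 30.0
[ 523.80194881 -255.56694394  290.94564747] [-3.14048210e+00 -7.33689203e-04 -3.14027275e+00]
```

View pics/w3.png

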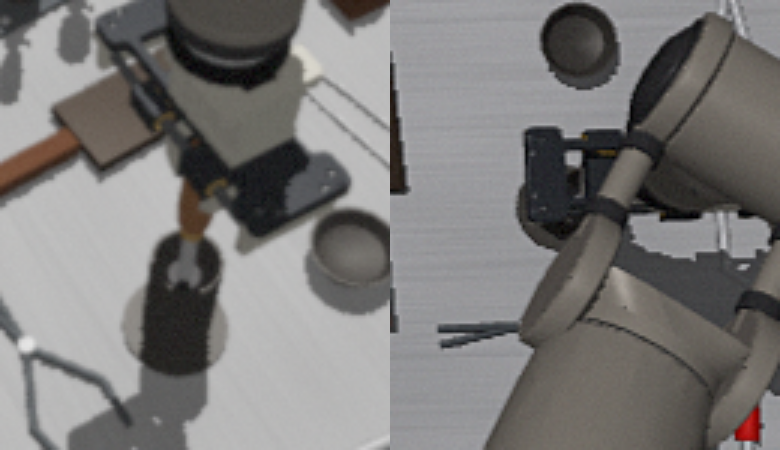

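The tool stands upright and clear in the pot. I'll lift it out, then swing round to view the station with the wrist camera.

```bash
python3 -m creep '0 0 0.02 0 0 0 0;0 0 0.032 0 0 0 0;0 0 0.032 0 0 0 0;0 0 0.032 0 0 0 0;0 0 0.03 0 0 0 0'
python3 -m creep '0.0045 0.036 0 0 0 0.0575 0;0.0045 0.037 0 0 0 0.0575 0;0.0045 0.037 0 0 0 0 0;0.0045 0.037 0 0 0 0 0;0.0045 0.037 0 0 0 0 0;0.0045 0.037 0 0 0 0 0;0.0045 0.037 0 0 0 0 0;0.0045 0.037 0 0 0 0 0'
python3 -m creep '0 0 0 0 0 0 0;0 0 0 0 0 0 0;0 0 0 0 0 0 0'
cat >> h.py <<'E'
def tool(D=266):
    o=readout.get_obs();z=R.from_euler('xyz',o['tcp_rot']).as_matrix()[:,2];return o['tool_pos']+np.outer([D,D-70,D-114,D-138,D-150],z)
E
python3 - <<'E'
from h import *
o=readout.get_obs(); print(o['tool_pos'],o['tcp_rot'])
w=viewer.capture('wrist')[...,::-1];s=viewer.capture('side')[...,::-1]
cv2.imwrite('pics/w4raw.png',w);cv2.imwrite('pics/s4raw.png',s)
T=tool();print('tool side',proj('side',T),'wrist',proj('wrist',T))
st=np.array([511,133,0]);e=np.array([-.115,.993,0])
P=[st+[0,0,66],st+[0,0,130],st+26*e+[0,0,142],st-13*e+[0,0,130]]
print(proj('wrist',P),proj('side',P))
a=cv2.resize(w[:,200:],None,fx=1.4,fy=1.4)[:588]
b=cv2.resize(s[100:300,220:320],None,fx=2.9,fy=2.9)[:588]
b=cv2.copyMakeBorder(b,0,588-b.shape[0],0,0,cv2.BORDER_CONSTANT)
cv2.imwrite('pics/w4.png',np.hstack([a,b]));print(a.shape,b.shape)
E
```

```text
time: 5.35
tool_pos: [523.9, -254.9, 439.3]
tcp_rot: [-3.14, 0.001, -3.139]
contact_force: [-0.2, -0.0, -2.0]
grip_width: 26.7
finger_force: 30.0
time: 6.02
tool_pos: [559.4, 41.6, 437.4]
tcp_rot: [-3.14, 0.0, -3.024]
contact_force: [1.5, -0.5, -1.3]
grip_width: 26.4
finger_force: 30.0
time: 6.27
tool_pos: [559.7, 39.4, 437.2]
tcp_rot: [-3.14, -0.0, -3.024]
contact_force: [0.5, -0.3, -2.5]
grip_width: 26.6
finger_force: 30.0
[559.67252598  39.39970793 437.17602685] [-3.14011996e+00 -2.50431634e-04 -3.02385439e+00]
tool side [[283.05828995 184.56877981]
 [283.01950718 165.68261553]
 [282.99296382 152.75671501]
 [282.97770381 145.32549926]
 [282.96985358 141.50264729]] wrist [[271.52431147 181.82572952]
 [271.53831991 200.74454021]
 [271.55081922 217.62522818]
 [271.5595084  229.36021575]
 [271.56451646 236.12374268]]
[[351.30630756 134.02976088]
 [363.54630368 139.8103936 ]
 [390.84423811 141.13373637]
 [351.61763561 139.79339215]] [[253.1238547  194.30547998]
 [251.8190022  179.35788661]
 [246.6177865  171.14256791]
 [254.31730668 182.0362797 ]]
(588, 504, 3) (588, 290, 3)
```

View pics/w4.png

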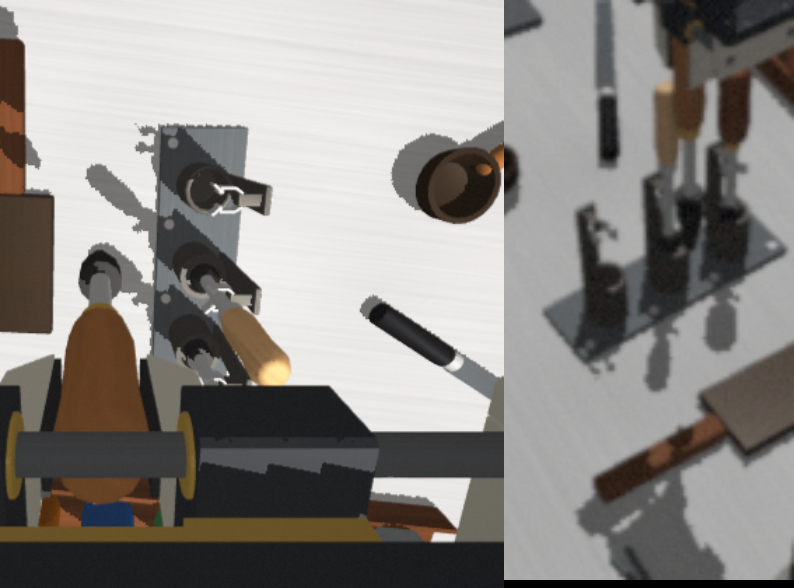

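The mouth in the wrist view is at raw (350,134), against a predicted (351,134). The post strip is at (392,143) against about (393,141), so the station estimate holds. The tool hangs straight. Next I'll check the yaw and plan the tilted entry.

```bash
python3 - <<'E'
from h import *
np.set_printoptions(precision=2,suppress=True)
q=lambda x,y:(200+x/1.4,y/1.4)
for a,b in(((160,128),(155,355)),((248,127),(238,255))):
    A,B=onz('wrist',*q(*a),8),onz('wrist',*q(*b),8);print(A,B,np.arctan2(B[1]-A[1],B[0]-A[0]))
print('mouth',onz('wrist',350,134.3,66),'post',onz('wrist',392,143,142))
# 2D clearance, station frame, z from bore floor
def outl(n=8):
    pts=[];prof=[(0,5),(45,13),(70,13),(70,6),(138,6),(138,9.5),(150,9.5),(150,13.5),(250,13.5)]
    for (s0,r0),(s1,r1) in zip(prof,prof[1:]):
        for t in np.linspace(0,1,30):
            for sg in(-1,1):pts.append((sg*(r0+t*(r1-r0)),s0+t*(s1-s0)))
    for t in np.linspace(-5,5,11):pts.append((t,0))
    return np.array(pts)
O=outl();boxes=[(-22,-17,-10,50),(17,22,-10,50),(-13,13,106,122),(26,32,-10,126),(-22,22,-10,0)]
def clr(x,h,th):
    X=x+O[:,0]*np.cos(th)-O[:,1]*np.sin(th);Z=h+O[:,0]*np.sin(th)+O[:,1]*np.cos(th);m=99
    for a,b,c,d in boxes:
        dx=np.maximum(a-X,X-b);dz=np.maximum(c-Z,Z-d)
        m=min(m,np.where((dx>0)&(dz>0),np.hypot(dx,dz),np.maximum(dx,dz)).min())
    return m
for h in(60,50,40,30,25,20,15,10,6,3):
    best=max((clr(x,h,np.radians(t)),t,x) for t in range(10,40) for x in np.arange(-30,18,.5));print(h,best,end=' | ')
    print({t:max((round(clr(x,h,np.radians(t)),1),x) for x in np.arange(-30,18,.5)) for t in(14,16,18,20,22,24,27,30)})
E
```

```text
[464.58  85.35   8.  ] [703.95 116.34   8.  ] 0.12874765427781168
[453.67 170.5    8.  ] [580.53 185.99   8.  ] 0.12151143593161753
mouth [511.52 131.43  66.  ] post [509.79 160.45 142.  ]
60 (np.float64(12.806248474865697), 39, np.float64(-30.0)) | {14: (np.float64(11.6), np.float64(-30.0)), 16: (np.float64(11.8), np.float64(-30.0)), 18: (np.float64(12.0), np.float64(-30.0)), 20: (np.float64(12.1), np.float64(-30.0)), 22: (np.float64(12.3), np.float64(-30.0)), 24: (np.float64(12.4), np.float64(-30.0)), 27: (np.float64(12.5), np.float64(-30.0)), 30: (np.float64(12.7), np.float64(-30.0))}
50 (np.float64(8.865398739018177), 39, np.float64(4.0)) | {14: (np.float64(3.4), np.float64(-30.0)), 16: (np.float64(3.5), np.float64(-30.0)), 18: (np.float64(3.6), np.float64(-30.0)), 20: (np.float64(3.7), np.float64(-30.0)), 22: (np.float64(3.9), np.float64(-30.0)), 24: (np.float64(4.0), np.float64(-30.0)), 27: (np.float64(4.9), np.float64(-4.5)), 30: (np.float64(5.9), np.float64(-2.5))}
40 (np.float64(5.806647160272879), 33, np.float64(7.0)) | {14: (np.float64(3.1), np.float64(-30.0)), 16: (np.flo
[... 2343 characters left out ...]
4(-30.0)), 16: (np.float64(3.2), np.float64(-30.0)), 18: (np.float64(3.2), np.float64(-30.0)), 20: (np.float64(3.3), np.float64(-30.0)), 22: (np.float64(3.4), np.float64(-30.0)), 24: (np.float64(3.4), np.float64(-30.0)), 27: (np.float64(3.5), np.float64(-30.0)), 30: (np.float64(3.7), np.float64(-30.0))}
3 (np.float64(4.114270192715146), 39, np.float64(-30.0)) | {14: (np.float64(3.1), np.float64(-30.0)), 16: (np.float64(3.2), np.float64(-30.0)), 18: (np.float64(3.2), np.float64(-30.0)), 20: (np.float64(3.3), np.float64(-30.0)), 22: (np.float64(3.4), np.float64(-30.0)), 24: (np.float64(3.4), np.float64(-30.0)), 27: (np.float64(3.5), np.float64(-30.0)), 30: (np.float64(3.7), np.float64(-30.0))}
```

```bash
python3 - <<'E'
from h import *
np.set_printoptions(precision=1,suppress=True)
c=np.array([511.2,132.3,0]);a=np.linspace(0,6.28,60)
for z in(66,30):
    p=proj('side',c+np.c_[22*np.cos(a),22*np.sin(a),0*a+z]);print(z,p.min(0),p.max(0))
s=cv2.imread('pics/side0.png').astype(int).sum(2);print(s[190:208:3,240:270])
src=open('/dev/null')
O=[]
prof=[(0,5),(45,13),(70,13),(70,6),(138,6),(138,9.5),(150,9.5),(150,13.5),(250,13.5)]
for (s0,r0),(s1,r1) in zip(prof,prof[1:]):
    for t in np.linspace(0,1,30):
        for sg in(-1,1):O.append((sg*(r0+t*(r1-r0)),s0+t*(s1-s0)))
O=np.array(O);boxes=[(-22,-17,-10,50),(17,22,-10,50),(-13,13,106,122),(26,32,-10,126),(-22,22,-10,0)]
def clr(x,h,th):
    X=x+O[:,0]*np.cos(th)-O[:,1]*np.sin(th);Z=h+O[:,0]*np.sin(th)+O[:,1]*np.cos(th);m=99
    for a,b,c,d in boxes:
        dx=np.maximum(a-X,X-b);dz=np.maximum(c-Z,Z-d)
        m=min(m,np.where((dx>0)&(dz>0),np.hypot(dx,dz),np.maximum(dx,dz)).min())
    return m
for h in(60,50,45,40,35,30,25,20,15,10,6,3):
    print(h,[(t,)+max((float(round(clr(x,h,np.radians(t)),1)),float(x)) for x in np.arange(-8,18,.5)) for t in(14,16,18,20,22,24,26,28,30,33)])
E
```

```text
66 [245.9 189. ] [260.7 200. ]
30 [246.7 196.9] [261.2 207.9]
[[496 501 495 496 498 477 351 141  81  67 104 126 194 294 345 329 354 382
  389 458 490 485 450 418 361 313 292 266 220 134]
 [497 498 495 500 500 488 371 183  90  85 103  75  78  87  79  73  86  86
   97 122 197 253 258 281 278 282 279 274 229 141]
 [499 494 493 491 496 491 396 236 117  91  73  91  76  87  70  69  96  83
   94 115 208 219 239 273 285 276 282 266 190 121]
 [500 496 494 487 483 438 358 235 109  81  70  88  91  73  84 148 215 272
  232 176 135 121 209 261 283 278 274 205 133 105]
 [417 364 312 290 271 279 277 204 141  83  76  90  64  84  74  74  82  84
   75  89  85  84 177 266 274 293 265 197 125 131]
 [278 284 284 276 278 281 269 197 119  81  76  72  58  90  80  84  94  80
   84  80  74 104 170 244 279 278 203 120 116 130]]
60 [(14, -1.2, 13.5), (16, -1.2, 15.5), (18, -1.3, 17.5), (20, -1.5, -8.0), (22, -0.2, -8.0), (24, 1.4, -8.0), (26, 2.9, -8.0), (28, 4.5, -8.0), (30, 6.0, -8.0), (33, 8.4, -8.0)]
50 [(14, -3.4, -8.0), (16, -1.8, -8.0), (18, -0.3, -8.0), (20, 1.5, -8.0), (22, 2.9, -7.5), (24, 3.8, -6.5),
[... 1100 characters left out ...]
0.2, 4.0), (16, 0.5, 6.5), (18, 1.2, 9.0), (20, 1.5, 10.5), (22, 0.7, 11.5), (24, -0.1, 12.5), (26, -0.5, 13.0), (28, -1.4, 14.0), (30, -2.0, -0.5), (33, -2.0, 11.0)]
10 [(14, -0.6, 5.5), (16, 0.1, 8.0), (18, 1.0, 11.0), (20, 0.3, 12.0), (22, -0.4, 12.5), (24, -1.1, 13.5), (26, -1.9, 14.0), (28, -2.0, 0.0), (30, -2.0, -0.5), (33, -2.0, 11.0)]
6 [(14, -0.6, 6.5), (16, 0.1, 9.5), (18, 0.6, 11.5), (20, -0.2, 12.5), (22, -1.1, 13.5), (24, -1.9, 14.0), (26, -2.1, 11.5), (28, -2.0, 0.0), (30, -2.0, -0.5), (33, -2.0, 11.0)]
3 [(14, -0.5, 7.5), (16, 0.2, 10.5), (18, 0.1, 12.0), (20, -0.7, 13.0), (22, -1.6, 14.0), (24, -2.1, 8.5), (26, -2.1, 11.5), (28, -2.0, 0.0), (30, -2.0, -0.5), (33, -2.0, 11.0)]
```

```bash
python3 -m creep '-0.0057 -0.013 -0.01 0.1073 0.0135 0 0;-0.0057 -0.013 -0.01 0.1073 0.0135 0 0;-0.0057 -0.013 -0.01 0.1073 0.0135 0 0;-0.0057 -0.013 -0.01 0.1073 0.0135 0 0;-0.0057 -0.0134 -0.01 0.1073 0.0135 0 0;0 0 0 0 0 0 0;0 0 -0.029 0 0 0 0;0 0 -0.03 0 0 0 0'
python3 -m creep '0 0 0 0 0 0 0;0 0 0 0 0 0 0;0 0 0 0 0 0 0'
cat >> h.py <<'E'
def st(D=266):
    o=readout.get_obs();z=R.from_euler('xyz',o['tcp_rot']).as_matrix()[:,2];p=o['tool_pos']+D*z-[511.2,132.3,16]
    print('tcp',o['tool_pos'].round(1),'tip x,y,h',round(p@[-.125,.992,0],1),round(p@[-.992,-.125,0],1),round(p[2],1),'tilt',round(np.degrees(np.arctan2(z@[-.125,.992,0],-z[2])),1),'side',round(np.degrees(z@[.992,.125,0]),1),'F',o['contact_force'].round(1))
E
python3 - <<'E'
from h import *
st()
w=viewer.capture('wrist')[...,::-1];s=viewer.capture('side')[...,::-1]
T=tool();print('tool side',proj('side',T).round(1),'wrist',proj('wrist',T).round(1))
a=cv2.resize(w[0:300,150:],None,fx=1.2,fy=1.2)
b=cv2.resize(s[120:240,220:300],None,fx=3.6,fy=3.6)[:360]
cv2.imwrite('pics/w5.png',np.hstack([a,b[:a.shape[0]]]));print(a.shape,b.shape)
E
```

```text
time: 7.03
tool_pos: [532.2, -28.5, 329.0]
tcp_rot: [2.607, -0.0, -3.027]
contact_force: [0.1, 0.9, -2.6]
grip_width: 26.5
finger_force: 30.0
time: 7.28
tool_pos: [532.0, -26.6, 330.2]
tcp_rot: [2.603, -0.002, -3.024]
contact_force: [-0.8, 0.1, -1.9]
grip_width: 26.9
finger_force: 30.0
tcp [532.  -26.6 330.2] tip x,y,h -23.9 -1.4 85.8 tilt 30.8 side 0.1 F [-0.8  0.1 -1.9]
tool side [[257.7 190.9]
 [263.9 183.8]
 [268.2 179. ]
 [270.8 176.2]
 [272.1 174.7]] wrist [[270.9 182. ]
 [270.7 201. ]
 [270.6 217.8]
 [270.5 229.6]
 [270.5 236.4]]
(360, 492, 3) (360, 288, 3)
```

View pics/w5.png

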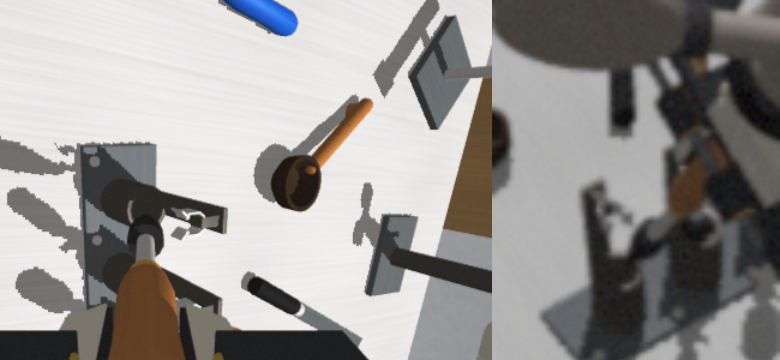

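```bash
python3 -m creep '-0.0014 0.0071 -0.0119 0 0 0 0;-0.0014 0.0072 -0.0119 0 0 0 0;-0.0014 0.0072 -0.0119 0 0 0 0;0 0 0 0 0 0 0;-0.0008 0.0064 -0.01 0 0 0 0;0 0 0 0 0 0 0;0 0 0 0 0 0 0'
python3 -c "from h import *;st()"
```

```text
time: 7.97
tool_pos: [526.8, 1.3, 283.7]
tcp_rot: [2.602, -0.003, -3.024]
contact_force: [-0.4, -0.6, -2.3]
grip_width: 26.4
finger_force: 30.0
tcp [526.8   1.3 283.7] tip x,y,h 4.7 0.7 39.4 tilt 30.9 side 0.0 F [-0.4 -0.6 -2.3]
```

```bash
python3 -m creep '-0.0005 0.0065 0.0011 -0.0251 -0.0031 0 0;-0.0005 0.0065 0.0011 -0.0251 -0.0031 0 0;-0.0011 0.009 0.0015 -0.0347 -0.0044 0 0;-0.0011 0.009 0.0016 -0.0347 -0.0044 0 0;-0.0012 0.0095 -0.0014 -0.0347 -0.0044 0 0;-0.0011 0.009 -0.0016 -0.0347 -0.0044 0 0;0 0 0 0 0 0 0;0 0 0 0 0 0 0'
python3 -c "from h import *;st()"
```

```text
time: 8.63
tool_pos: [520.9, 51.9, 285.8]
tcp_rot: [2.792, -0.002, -3.023]
contact_force: [-0.7, 0.1, -2.0]
grip_width: 26.2
finger_force: 30.0
tcp [520.9  51.9 285.8] tip x,y,h 10.0 0.3 19.9 tilt 20.0 side 0.0 F [-0.7  0.1 -2. ]
```

```bash
python3 -m creep '-0.0014 0.0112 0.0037 -0.052 -0.0065 0 0;-0.0014 0.0112 0.0036 -0.052 -0.0065 0 0;0 0 0 0 0 0 0;0 0 0 0 0 0 0'
python3 -c "from h import *;st()"
python3 -m creep '-0.0013 0.0101 0.0018 -0.0433 -0.0055 0 0;-0.0013 0.0101 0.0018 -0.0433 -0.0055 0 0;0 0 0 0 0 0 0;0 0 0 0 0 0 0'
python3 -c "from h import *;st()"
```

```text
time: 8.97
tool_pos: [518.2, 73.5, 292.6]
tcp_rot: [2.896, -0.001, -3.024]
contact_force: [-0.3, 0.4, -3.0]
grip_width: 26.6
finger_force: 30.0
tcp [518.2  73.5 292.6] tip x,y,h 5.5 0.2 18.6 tilt 14.1 side 0.0 F [-0.3  0.4 -3. ]
time: 9.3
tool_pos: [516.1, 92.9, 295.8]
tcp_rot: [2.983, -0.0, -3.025]
contact_force: [0.9, -1.2, -1.0]
grip_width: 26.5
finger_force: 30.0
tcp [516.1  92.9 295.8] tip x,y,h 2.3 -0.2 17.2 tilt 9.1 side 0.1 F [ 0.9 -1.2 -1. ]
```

```bash
python3 -m creep '-0.0011 0.0087 0.001 -0.0355 -0.0045 0 0;-0.0011 0.0087 0.001 -0.0355 -0.0045 0 0;0 0 0 0 0 0 0;0 0 0 0 0 0 0'
python3 -c "from h import *;st()"
python3 -m creep '-0.0014 0.011 0.0005 -0.0433 -0.0055 0 0;-0.0014 0.011 0.0005 -0.0433 -0.0055 0 0;0 0 0 0 0 0 0;0 0 0 0 0 0 0'
python3 -c "from h import *;st();print(readout.get_obs()['moment'])"
```

```text
time: 9.63
tool_pos: [514.2, 108.7, 297.4]
tcp_rot: [3.058, -0.0, -3.026]
contact_force: [3.3, -6.7, -2.3]
grip_width: 26.4
finger_force: 30.1
tcp [514.2 108.7 297.4] tip x,y,h -1.6 -0.3 16.3 tilt 4.8 side 0.0 F [ 3.3 -6.7 -2.3]
time: 9.97
tool_pos: [510.6, 132.6, 298.3]
tcp_rot: [3.14, -0.001, -3.025]
contact_force: [0.2, 0.3, -2.7]
grip_width: 26.4
finger_force: 30.0
tcp [510.6 132.6 298.3] tip x,y,h 0.8 0.9 16.3 tilt 0.1 side -0.1 F [ 0.2  0.3 -2.7]
[ 0.21999002 -0.26869637 -0.0253739 ]
```

```bash
python3 -m creep '0 0 -0.004 0 0 0 0;0 0 -0.004 0 0 0 0;0 0 -0.003 0 0 0 0;0 0 0 0 0 0 0;0 0 0 0 0 0 0'
python3 -m creep '0 0 -0.001 0 0 0 0;0 0 -0.001 0 0 0 0;0 0 0 0 0 0 0;0 0 0 0 0 0 0'
python3 -c "from h import *;st()"
```

```text
time: 10.38
tool_pos: [510.5, 132.8, 287.3]
tcp_rot: [-3.141, -0.001, -3.026]
contact_force: [1.4, 1.7, -3.4]
grip_width: 26.7
finger_force: 30.0
time: 10.72
tool_pos: [510.5, 132.9, 285.7]
tcp_rot: [-3.14, 0.0, -3.025]
contact_force: [1.3, 1.3, -2.4]
grip_width: 26.8
finger_force: 30.0
tcp [510.5 132.9 285.7] tip x,y,h 0.3 0.5 3.7 tilt -0.1 side 0.0 F [ 1.3  1.3 -2.4]
```

```bash
python3 -m creep '0 0 -0.001 0 0 0 0;0 0 -0.001 0 0 0 0;0 0 0 0 0 0 0'
python3 -m creep '0 0 -0.001 0 0 0 0;0 0 0 0 0 0 0;0 0 0 0 0 0 0'
python3 -m creep '0 0 -0.001 0 0 0 0;0 0 0 0 0 0 0;0 0 0 0 0 0 0'
python3 -c "from h import *;st()"
```

```text
time: 10.97
tool_pos: [510.5, 132.9, 283.6]
tcp_rot: [-3.14, 0.0, -3.025]
contact_force: [0.9, 1.4, -2.0]
grip_width: 26.5
finger_force: 30.0
time: 11.22
tool_pos: [510.5, 132.9, 282.6]
tcp_rot: [-3.14, 0.0, -3.025]
contact_force: [0.3, 0.9, -2.7]
grip_width: 26.4
finger_force: 30.0
time: 11.47
tool_pos: [510.7, 132.9, 282.1]
tcp_rot: [-3.14, 0.001, -3.025]
contact_force: [0.8, 1.3, 1.9]
grip_width: 26.7
finger_force: 30.0
tcp [510.7 132.9 282.1] tip x,y,h 0.3 0.3 0.1 tilt -0.1 side 0.0 F [0.8 1.3 1.9]
```

Floor contact came exactly at the predicted height. A little more down, then a press towards +x to check that the shank is home against the stop.

```bash
python3 -m creep '0 0 -0.001 0 0 0 0;0 0 0 0 0 0 0;-0.0003 0.0025 0 0 0 0 0;0 0 0 0 0 0 0;0 0 0 0 0 0 0'
python3 -m creep '-0.0003 0.0025 0 0 0 0 0;0 0 0 0 0 0 0;0 0 0 0 0 0 0'
python3 -m creep '-0.0003 0.0025 0 0 0 0 0;0 0 0 0 0 0 0;0 0 0 0 0 0 0'
python3 -c "from h import *;st();print(readout.get_obs()['moment'])"
```

```text
time: 11.88
tool_pos: [510.8, 134.1, 282.0]
tcp_rot: [-3.137, 0.002, -3.025]
contact_force: [0.2, -3.7, 7.7]
grip_width: 26.5
finger_force: 30.0
time: 12.13
tool_pos: [510.6, 135.3, 282.0]
tcp_rot: [-3.134, 0.002, -3.025]
contact_force: [0.8, -9.8, 7.4]
grip_width: 26.7
finger_force: 30.1
time: 12.38
tool_pos: [510.6, 136.8, 282.1]
tcp_rot: [-3.132, 0.002, -3.025]
contact_force: [0.3, -13.4, 8.0]
grip_width: 26.8
finger_force: 30.4
tcp [510.6 136.8 282.1] tip x,y,h 1.9 -0.6 0.1 tilt -0.6 side 0.1 F [  0.3 -13.4   8. ]
[-3.41482464 -0.26645216 -0.03028564]
```

The resistance is stiff, 13 N at the handle, so the shank is against the stop. I'll relax the press, open the fingers and check.

```bash
python3 -m creep '0.0005 -0.0036 0 0 0 0 0;0.0004 -0.0036 0 0 0 0 0;0 0 0.0005 0 0 0 0;0 0 0 0 0 0 0'
python3 -m creep '0 0 0 0 0 0 50;0 0 0 0 0 0 100;0 0 0 0 0 0 100;0 0 0 0 0 0 100;0 0 0 0 0 0 100;0 0 0 0 0 0 100;0 0 0 0 0 0 100;0 0 0 0 0 0 100'
python3 -m creep '0 0 0 0 0 0 100;0 0 0 0 0 0 100;0 0 0.02 0 0 0 100;0 0 0.03 0 0 0 100;0 0 0.04 0 0 0 100;0 0 0.04 0 0 0 100;0 0 0.04 0 0 0 100'
python3 -m creep '0 -0.03 0.02 0 0 0 100;0 -0.04 0 0 0 0 100;0 -0.04 0 0 0 0 100;0 -0.04 0 0 0 0 100;0 -0.04 0 0 0 0 100;0 0 0 0 0 0 100;0 0 0 0 0 0 100'
python3 - <<'E'
from h import *
w=viewer.capture('top')[...,::-1];s=viewer.capture('side')[...,::-1]
c=np.array([511.2,132.3,16.]);T=c+np.outer([114,138,150,250],[0,0,1])
print('side',proj('side',T).round(1),'top',proj('top',T).round(1))
cv2.imwrite('pics/fin.png',np.hstack([cv2.resize(s[100:225,225:325],None,fx=4,fy=4),cv2.resize(w[130:255,200:295],None,fx=4,fy=4)]))
E
```

```text
time: 12.72
tool_pos: [511.0, 133.0, 282.1]
tcp_rot: [-3.14, 0.002, -3.026]
contact_force: [-0.1, 0.2, 6.1]
grip_width: 26.4
finger_force: 30.0
time: 13.38
tool_pos: [510.5, 133.2, 281.2]
tcp_rot: [-3.14, 0.0, -3.025]
contact_force: [1.1, 0.0, 0.9]
grip_width: 75.2
finger_force: 0.0
time: 13.97
tool_pos: [510.1, 133.1, 453.1]
tcp_rot: [-3.14, 0.0, -3.025]
contact_force: [0.7, -0.6, 0.8]
grip_width: 92.0
finger_force: 0.0
time: 14.55
tool_pos: [510.4, -58.7, 471.0]
tcp_rot: [-3.14, -0.0, -3.03]
contact_force: [-0.5, 0.1, -0.3]
grip_width: 91.8
finger_force: 0.0
side [[252.  179.5]
 [251.5 173.5]
 [251.2 170.5]
 [248.8 143. ]] top [[237.7 213.3]
 [236.8 212.6]
 [236.3 212.2]
 [232.  208.9]]
```

View pics/fin.png

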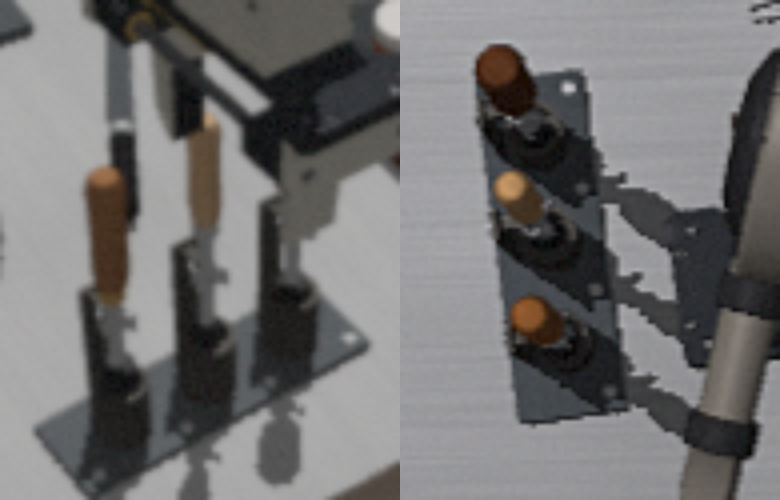

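The reamer stands upright in line with its neighbours. Its end cap is at side (251,144) and top (233,209), close to the predicted home positions (249,143) and (232,209). Handing in.

```bash
python3 -c "from plant import order;print(order.close_job())"
```

```text
the job is handed in; nothing more can be done
None
```

The reamer now stands upright on its own in the empty station, head on the cup floor and shank pressed home in the clip; the job was handed in at about 15 s of the 54 s limit, and the verdict was not shown.

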